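Knock the adapter out of its boring nest

ROBOT

A 6-joint arm with a two-finger parallel gripper is mounted at the origin on the work surface. World frame = base frame: x ahead of the robot, y to its left, z up, the work surface at z = 0. Lengths are in m, angles in rad, forces in N, time in s.
With the tool pointing down it reaches from about 0.3 to 0.875 m from the base axis. Payload 6.4 kg.
Tool frame: the origin (TCP) lies at the very end of the fingers, on their centre line; the grasp point (between the pads) lies 19 mm behind it; z points along the fingers, y is the line along which they close (so a half turn about z gives the same grasp; the last joint's range is limited). The gripper opens to 85 mm and grips with 20 to 120 N. Pads are 22 mm wide; open, the fingers measure 114 mm over their backs; the gripper's body (76 mm by 85 mm) begins 54 mm behind the grasp point. The pads swing forward as they close: fully open they stand 13 mm farther back than shut.
Start: joints at [-1.401, 0.181, 1.607, -0, 1.354, -0.206], TCP at [0.211, -0.535, 0.231] pointing down, gripper open.
Joint ranges: [-2.99, 2.99], [-0.89, 2.07], [0.3, 2.58], [-1.14, 4.28], [0, 2.63], [-3.12, 3.12]. Speed limits (rad/s): [2.57, 2.57, 3.01, 3.14, 3.14, 3.14].

INTERFACE

Orientations are given as a unit quaternion [w, x, y, z].
In Python, from bench import ctrl gives the robot as it stands.
- The arm moves only by the tool jog_arm, never from a script. Its argument "series" is a list that holds one entry, the list of rows, each a list of 7 numbers: the shift along the tool's x, y, z in mm, then the turn, a rotation vector about the tool's x, y, z in rad, then the finger opening in mm, from 0 to 85.4. In form: [[[tx, ty, tz, rx, ry, rz, gripper], ...]]. A call has exactly 10 rows; each row shifts and turns the commanded pose from where the row before left it, along the tool's axes as they then stand; what a row does not reach is not made up. A row lasts 1/10 s, in which the tool goes at most 50 mm and 8.59 degrees, less where a joint would pass 70% of its speed; a pose out of reach is approached as far as the arm can. A call with a gripper value outside its range is refused whole. The fingers move at their own pace and stop on an object; the grip force is fixed at half the most. Time passes only in rows, so rows that do not move let the fingers close, or fill a call up. It gives the time, the measured TCP pose, the force, the opening and the grip force at its end, in the units of the state.
- ctrl.get_obs(): the state, without advancing time (a new reading comes with each control period).
- ctrl.camera(name): name is "side" or "top"; returns a dict with "frame" (420x560x3 uint8, blue, green, red), "z_map" (420x560 float32, m along the optical axis (not along the pixel's ray), 0 where there is no reading), "fx", "fy", "cx", "cy" (pixels), "xyz" and "rotation" of the camera in the world. Camera axes: x right, y down, z forward; pixel columns grow to the right and rows downward; lengths in m; the calibration is good to about 2 mm. A picture is of the moment at which its call begins.
- ctrl.hand_in(): hands the job in; it is judged then, once.
The state is a dict: "time_s": time; "q": joint angles; "dq": joint speeds; "joint_efforts": joint torques, N m; "eef_pos": TCP position; "eef_rot": TCP orientation; "wrist_force": force on the tool from outside, world axes, zero at the start; "torque": the same for the moment, N m; "opening": opening from 0.0 (shut) to 1.0 (fully open); "grasp_force": force on a finger pad.
Only numpy, scipy, OpenCV 4.12 (cv2) and the standard library are available. Lean on these libraries where they do the work, as an engineer would, in place of code of your own. Each camera call takes 0.05 s, during which the arm holds its last target. There are 200 camera calls.

TASK

An orange 45-rpm record adapter is stuck in its steel boring nest. Set the nest on the ejector stand, feeling gently for the knockout rod until its tip enters the hole in the nest's underside and the nest sits flat; then ease the red lever pad down, without knocking, so that the rod pushes the adapter up out of the pocket. Lay the adapter flat, bevelled side up, in the open well of the white tray without dropping it, and leave the nest on the stand and everything else where it is.

Things in the scene. Friction and masses are not known exactly. Their poses are not given: they have to be found in the camera images.
- nest: Boring nest: bare steel block 84 (its x) x 60 (its y) x 26 mm high, 0.9 kg; grip it across the 60 mm. Origin: centre of its underside, z up. Brass plunger heads stand 3 mm out of its x ends; these two spring plungers grip the adapter. Only its own weight will hold it on the stand.
- nest_top (a point): Centre of the nest's top face, 26 mm above its origin. Here is the mouth of a round pocket, dia 39 x 16 mm deep. Under the pocket is a 10 mm floor with a straight-edged through hole, dia 13 mm, at the centre: the knockout rod enters it from below, at the nest's origin.
- adapter: Orange 45-rpm record adapter: disc dia 38 x 15 mm, 45 g, anodised aluminium, top edge bevelled above 13 mm. Origin: centre of its underside, z up. At the start it sits on the pocket floor (10 mm above the nest's underside), top 1 mm below the nest's top, held by about 4 to 7 N until it has risen about 9 mm. More than 15 N from the rod would dent it.
- stand: Ejector stand, fixed: grey base 125 x 120 x 10 mm, two cheeks, and a steel table on top, 84 (its x) x 60 (its y) mm, its face 85 mm above the origin, which is the centre of the base's underside. The nest goes on it with the 84 mm side along the stand's x. The lever sticks out of the front (-x).
- stand_top (a point): Centre of the stand's table face; axes as the stand. The knockout rod, dia 10 mm, tip square-edged, stands 5 mm proud of the face. It is brass and clamped by hand in a slot across the table: it is at x = 0 but anywhere from y = -13 to +13 mm, which is not measured: look or feel for it. It does not give sideways.
- lever (a joint): Lever angle, rad: 0 at rest, 0.4 at its end stop (rod 20 mm up), grows as the pad goes down. The rod rises 50 mm per rad: at 0.10 it meets the adapter of a seated nest, at 0.30 it has lifted it 10 mm. Stiff pivot: 1.5 N at the pad plus 3.5 N per rad/s, and 2 to 4 N more while the adapter is stuck; it stays where it is left.
- lever_pad (a point): Middle of the top of the red press pad, dia 36 mm, on the lever, 100 mm in front (stand's -x) of its pivot; the pivot is 50 mm in front of the rod, 45 mm up, along the stand's y. At rest the pad is about 72 mm above the table and slopes 0.2 rad from level, 0.2 rad the other way when fully down; the full stroke lowers it about 39 mm.
- tray: White polypropylene tray, fixed, 220 (its x) x 160 mm. Origin: on the table under its middle. Front (-x): the open well. Back: a housing 75 mm high from x = 40 to 110 mm with a clear tilt-out bin facing the well; the bin stays as it is.
- tray_well (a point): Centre of the open well's floor, 3 mm above the table; the well is 144 (x) x 154 (y) mm inside, walls 22 mm high; axes as the tray.
- jar: Bystander: green glass jar with dark twist cap, dia 58 x 75 mm. Origin: underside.
- headshell: Bystander: silver headshell with cartridge, about 60 x 20 x 15 mm. Origin: underside.
- protractor: Bystander: black aluminium alignment protractor, 55 x 190 x 4 mm. Origin: underside.
- record_weight: Bystander: dark steel record weight, dia 70 x 43 mm. Origin: underside.
- brush: Bystander: wooden record brush, 22 x 110 x 22 mm. Origin: underside.
Things that resemble listed ones, but are neither listed nor needed, are in the scene too. Of the things that look like the nest, take the one that is farthest to the robot's right at the start. Leave any black look-alike of the adapter alone.

How it is judged:
By the outcome, as a careful person would: the job done as asked, in the order asked, and still so for the second after the job is handed in, with the robot touching nothing.
It also fails if it takes over 72 s, if anything falls off the work surface, if the arm or the gripper's body presses on something with over 40 N, if the wrist force passes 120 N, or if a joint passes its speed limit or range.

## Working session

There is one attempt and no reset: what is moved stays moved. The work goes in short steps, Python scripts to look and compute and a tool call to move; the robot and the scene stay as the last step left them, time stands still between calls to the robot, and variables do not carry over. Pictures are saved under pics/ and viewed, at most 10 in all, crops included, and the job is handed in when it is done.

Besides the shell and the picture viewer there is one more tool, called by a JSON object that holds its "fn" and its "kwargs". jog_arm: Moves the arm, as the interface text tells. Its arguments: {"type":"object","properties":{"series":{"type":"array"}},"required":["series"]}

```bash
mkdir -p pics; ls; python3 - <<'E'
from bench import ctrl
import cv2,numpy as np
o=ctrl.get_obs()
print({k:np.round(v,3).tolist() for k,v in o.items()})
for n in("top","side"):
    c=ctrl.camera(n); cv2.imwrite(f"pics/{n}0.png",c["frame"]); np.savez(f"{n}0.npz",**c)
    print(n,c["fx"],c["fy"],c["cx"],c["cy"],c["xyz"],np.round(c["rotation"],3).tolist())
E
```

```text
pics
{'time_s': 0.0, 'q': [-1.401, 0.182, 1.608, -0.0, 1.354, -0.206], 'dq': [-0.001, -0.001, -0.002, 0.001, 0.001, 0.001], 'joint_efforts': [-0.0, -44.487, -35.134, -0.0, 0.009, 0.0], 'eef_pos': [0.211, -0.534, 0.23], 'eef_rot': [-0.001, 0.982, 0.187, 0.0], 'wrist_force': [0.498, 0.03, 0.468], 'torque': [-0.063, 0.005, 0.026], 'grasp_force': 0.0, 'opening': 1.0}
top 526.9094783793636 526.9094783793636 279.1569605262679 210.56336494529972 [ 0.46629914 -0.02327777  1.24525074] [-0.038, 0.712, -0.701, 0.026]
side 497.53448093588185 497.53448093588185 284.3362857232272 218.17188644928223 [0.15335439 0.97845692 0.76522779] [0.101, -0.179, 0.856, -0.474]
```

View pics/top0.png

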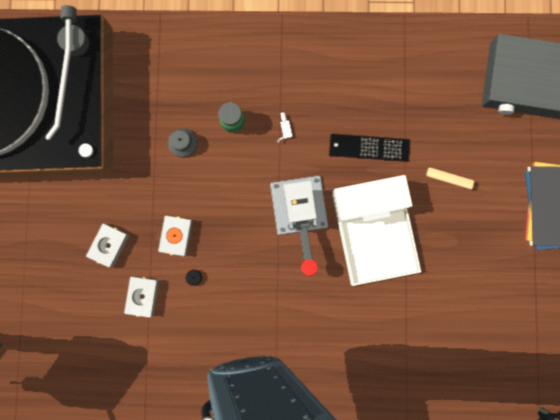

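View pics/side0.png

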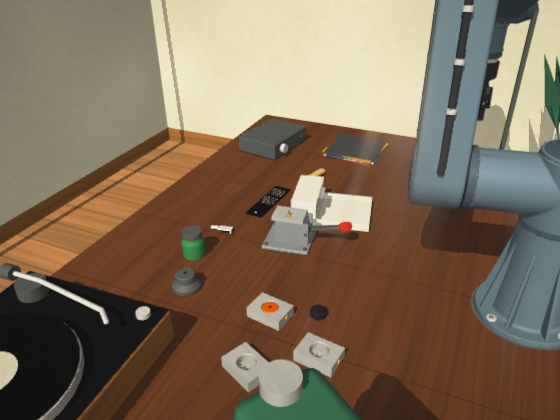

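Top view: the nest with the orange adapter is at (175,236), the rightmost of three nests. The stand table is at (301,201) with the brass rod at about (298,201), the red pad is at (309,267), and the tray well is centred at about (381,250). In the side view the nest is at (270,311), the pad at (345,227) and the rod at (291,214).

```bash
cat > h.py <<'E'
import numpy as np,cv2
from scipy.spatial.transform import Rotation as R
def rot(c):
    q=np.array(c["rotation"]); return R.from_quat(np.r_[q[1:],q[0]])
def ray(c,uv,z):
    uv=np.atleast_2d(uv).astype(float)
    d=np.c_[(uv[:,0]-c["cx"])/c["fx"],(uv[:,1]-c["cy"])/c["fy"],np.ones(len(uv))]
    d=rot(c).apply(d); o=np.array(c["xyz"]); return o+d*((z-o[2])/d[:,2])[:,None]
def pts(c):
    z=np.asarray(c["z_map"],float); v,u=np.indices(z.shape)
    p=np.stack([(u-c["cx"])/c["fx"]*z,(v-c["cy"])/c["fy"]*z,z],-1)
    w=(rot(c).apply(p.reshape(-1,3))+np.array(c["xyz"])).reshape(p.shape); w[z==0]=np.nan; return w
def blob(m,near=None):
    cs,_=cv2.findContours(m.astype(np.uint8),cv2.RETR_EXTERNAL,cv2.CHAIN_APPROX_NONE)
    if near is not None:
        cs=[k for k in cs if cv2.pointPolygonTest(k,near,True)>-8 and cv2.contourArea(k)>4]
    return max(cs,key=cv2.contourArea)
def cen(k): m=cv2.moments(k); return (m["m10"]/m["m00"],m["m01"]/m["m00"])
def rect(c,k,z):
    w=ray(c,k[:,0,:],z)[:,:2]; (x,y),s,a=cv2.minAreaRect((w*1000).astype(np.float32)); return np.round([x,y,*s,a],1)
E
python3 - <<'E'
from h import *
c=dict(np.load("top0.npz")); f=c["frame"]; W=pts(c); Z=W[...,2]
hsv=cv2.cvtColor(f,cv2.COLOR_BGR2HSV); H,S,V=cv2.split(hsv)
print("table z",np.nanmedian(Z[300:340,330:500]))
def roi(x0,x1,y0,y1): m=np.zeros(H.shape,bool); m[y0:y1,x0:x1]=1; return m
k=blob((H<15)&(S>150)&(V>150)&roi(150,200,210,260)); print("adapter",cen(k),ray(c,cen(k),.025))
k=blob((((S<60)&(V>120))|((H<15)&(S>150)&(V>150)))&roi(150,200,210,262)); print("nest col",rect(c,k,.026))
k=blob((Z>.018)&roi(150,200,210,262)); print("nest depth",rect(c,k,.026))
k=blob((Z>.075)&roi(265,330,170,230)); print("table",rect(c,k,.085),np.nanmedian(Z[205:215,305:312]))
k=blob((Z>.003)&(Z<.018)&roi(262,335,165,245)); print("base",rect(c,k,.010))
m=(H>12)&(H<35)&(S>110)&(V>60)&roi(285,320,185,220); k=blob(m); print("brass",cen(k),cv2.boundingRect(k),ray(c,cen(k),.090))
k=blob(((H<8)|(H>172))&(S>180)&(V>120)&roi(295,325,255,280)); u=cen(k);print("pad",u,W[int(u[1]),int(u[0])],ray(c,u,.072))
k=blob((S<70)&(V>150)&roi(328,430,170,295)); print("tray",rect(c,k,.022))
k=blob((Z>.065)&roi(328,430,170,235)); print("housing",rect(c,k,.075))
s=dict(np.load("side0.npz")); f2=s["frame"]
h2=cv2.cvtColor(f2,cv2.COLOR_BGR2HSV); H,S,V=cv2.split(h2)
k=blob((H<15)&(S>180)&(V>150)&roi(250,295,295,325)); print("side adapter",ray(s,cen(k),.025))
k=blob(((H<8)|(H>172))&(S>180)&(V>100)&roi(330,360,215,240)); print("side pad",ray(s,cen(k),.072))
a=cv2.resize(f[165:285,255:345],None,fx=5,fy=5,interpolation=2);b=cv2.resize(f2[195:262,255:327],None,fx=5,fy=5,interpolation=2)
b=cv2.copyMakeBorder(b,0,a.shape[0]-b.shape[0],0,0,0); 
im=np.hstack([a,b])[:600,:800]; cv2.imwrite("pics/crop1.png",im)
E
```

```text
table z -3.9824887433259626e-05
adapter (174.0064935064935, 235.16233766233765) [[0.51615804 0.24240085 0.025     ]]
nest col [515.8 241.5  63.6  86.7  81.4]
nest depth [515.6 240.4  61.8  88.3  81.5]
table [587.6 -48.1  96.5  60.    9.3] 0.08457026122437028
base [594.5 -45.8 133.6 128.6  11.7]
brass (294.0175438596491, 201.66666666666666) (292, 200, 5, 4) [[ 0.59152249 -0.0346047   0.09      ]]
pad (309.02645502645504, 267.33509700176364) [ 0.44867379 -0.0697884   0.07645057] [[ 0.44787047 -0.07003247  0.072     ]]
tray [ 536.9 -231.1  229.6  178.7   12.1]
housing [ 599.6 -211.5   82.8  161.2   12.2]
side adapter [[0.51448257 0.24384673 0.025     ]]
side pad [[ 0.44379859 -0.06036829  0.072     ]]
```

View pics/crop1.png

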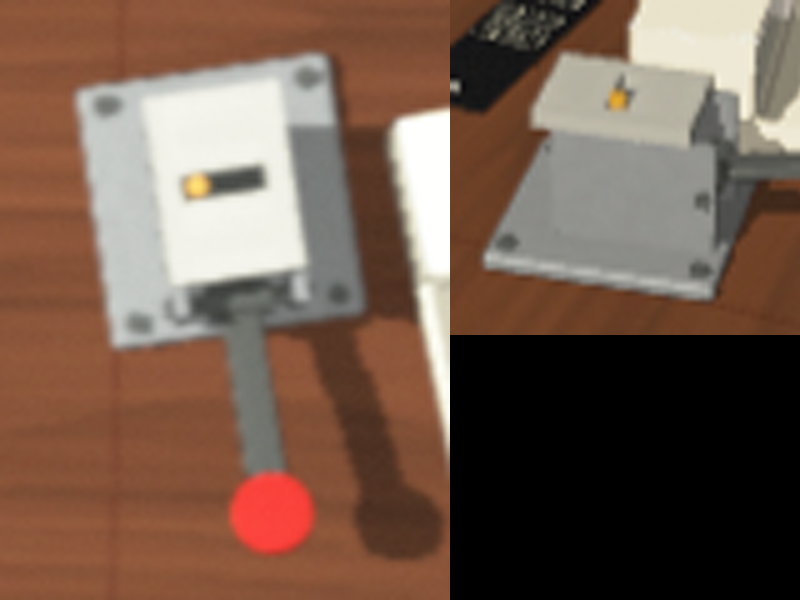

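The crop shows the rod at crop (197,186), the left (+y) end of the slot. The table's top face is bright and its edges are clear. The pad is at crop (272,513).

```bash
cat >> h.py <<'E'
def plan(p,yaw,n,rows=10,grip=85,obs=None):
    """n rows of straight-line motion with even yaw; tool frame"""
    from bench import ctrl
    o=obs or ctrl.get_obs(); q=o["eef_rot"]; r=R.from_quat([q[1],q[2],q[3],q[0]]); p0=np.array(o["eef_pos"])
    t=R.from_euler("z",yaw,degrees=True)*R.from_euler("x",180,degrees=True)
    rv=(r.inv()*t).as_rotvec(); d=np.array(p)-p0
    print("dist mm",round(np.linalg.norm(d)*1000,1),"rotvec",np.round(rv,3),"rows:")
    for i in range(n):
        ri=r*R.from_rotvec(rv*i/n)
        print(np.round(ri.inv().apply(d)*1000/n,1).tolist(),np.round(rv/n,3).tolist())
def st():
    from bench import ctrl
    o=ctrl.get_obs(); q=o["eef_rot"]; r=R.from_quat([q[1],q[2],q[3],q[0]]); x=r.apply([1,0,0]);z=r.apply([0,0,1])
    print("t",round(o["time_s"],2),"p",np.round(np.array(o["eef_pos"])*1000,1),"yaw",round(np.degrees(np.arctan2(x[1],x[0])),2),"z",np.round(z,3),"F",np.round(o["wrist_force"],1),"T",np.round(o["torque"],2),"open",np.round(o["opening"]*85.4,1),"g",np.round(o["grasp_force"],1)); return o
E
python3 - <<'E'
from h import *
c=dict(np.load("top0.npz")); f=c["frame"]; W=pts(c); Z=W[...,2]
H,S,V=cv2.split(cv2.cvtColor(f,cv2.COLOR_BGR2HSV))
def roi(x0,x1,y0,y1): m=np.zeros(H.shape,bool); m[y0:y1,x0:x1]=1; return m
for th in(190,205,215):
    m=((V>th)&(S<60)&roi(275,325,175,230)); k=blob(m); k=cv2.convexHull(k); print("table",th,rect(c,k,.085),ray(c,cen(k),.085))
m=(V<90)&roi(285,315,190,212); k=blob(m); print("slot",rect(c,k,.085))
k=blob((V<90)&roi(260,285,177,200)) if 0 else None
s=dict(np.load("side0.npz")); f2=s["frame"]; H,S,V=cv2.split(cv2.cvtColor(f2,cv2.COLOR_BGR2HSV))
m=(H>12)&(H<35)&(S>130)&(V>120)&roi(370-92,395-92,205,222); k=blob(m); print("side brass",cen(k),cv2.contourArea(k),ray(s,cen(k),.088))
P=pts(s); print(P[227,345],P[225,345])
plan([.516,.2425,.12],-8.6,20)
E
```

```text
table 190 [588.3 -41.4 113.3  97.7   1. ] [[ 0.59095236 -0.03841585  0.085     ]]
table 205 [594.9 -46.2  85.6  64.    9. ] [[ 0.59498392 -0.04586088  0.085     ]]
table 215 [594.5 -46.5  84.3  62.4   9.6] [[ 0.59456907 -0.04610789  0.085     ]]
slot [594.5 -52.2   5.9  18.2  10.4]
side brass (287.93939393939394, 214.39393939393938) 5.5 [[ 0.58983495 -0.03239216  0.088     ]]
[ 0.44299071 -0.06085344  0.06976757] [ 0.44596229 -0.07014419  0.06960056]
dist mm 841.9 rotvec [-0.002  0.     0.526] rows:
[28.4, -30.5, 5.6] [-0.0, 0.0, 0.026]
[27.6, -31.3, 5.6] [-0.0, 0.0, 0.026]
[26.8, -32.0, 5.6] [-0.0, 0.0, 0.026]
[25.9, -32.7, 5.6] [-0.0, 0.0, 0.026]
[25.1, -33.3, 5.6] [-0.0, 0.0, 0.026]
[24.2, -34.0, 5.6] [-0.0, 0.0, 0.026]
[23.3, -34.6, 5.6] [-0.0, 0.0, 0.026]
[22.4, -35.2, 5.6] [-0.0, 0.0, 0.026]
[21.4, -35.8, 5.6] [-0.0, 0.0, 0.026]
[20.5, -36.3, 5.6] [-0.0, 0.0, 0.026]
[19.5, -36.9, 5.6] [-0.0, 0.0, 0.026]
[18.6, -37.4, 5.6] [-0.0, 0.0, 0.026]
[17.6, -37.9, 5.5] [-0.0, 0.0, 0.026]
[16.6, -38.3, 5.5] [-0.0, 0.0, 0.026]
[15.5, -38.7, 5.5] [-0.0, 0.0, 0.026]
[14.5, -39.1, 5.5] [-0.0, 0.0, 0.026]
[13.5, -39.5, 5.5] [-0.0, 0.0, 0.026]
[12.4, -39.8, 5.5] [-0.0, 0.0, 0.026]
[11.4, -40.1, 5.5] [-0.0, 0.0, 0.026]
[10.3, -40.4, 5.5] [-0.0, 0.0, 0.026]
```

{"fn": "jog_arm", "kwargs": {"series": [[[28,-31,4,0,0,0.026,85],[28,-31,5,0,0,0.026,85],[27,-32,5,0,0,0.026,85],[26,-33,5,0,0,0.026,85],[25,-33,5,0,0,0.026,85],[24,-34,5,0,0,0.026,85],[23,-35,5,0,0,0.026,85],[22,-35,5,0,0,0.026,85],[21,-36,5,0,0,0.026,85],[20,-36,5,0,0,0.026,85]]]}}

```text
time_s: 1.1
eef_pos: [0.3614, -0.1447, 0.182]
eef_rot: [0.0, 0.998, 0.057, 0.0]
wrist_force: [1.0, -0.5, 0.2]
opening: 0.996
grasp_force: 0.0
```

{"fn": "jog_arm", "kwargs": {"series": [[[20,-37,5,0,0,0.026,85],[19,-37,5,0,0,0.026,85],[18,-38,5,0,0,0.026,85],[17,-38,5,0,0,0.026,85],[16,-39,5,0,0,0.026,85],[15,-39,5,0,0,0.026,85],[13,-40,5,0,0,0.026,85],[12,-40,5,0,0,0.026,85],[11,-40,5,0,0,0.026,85],[10,-40,5,0,0,0.026,85]]]}}

```text
time_s: 2.1
eef_pos: [0.5132, 0.2446, 0.1316]
eef_rot: [0.0, 0.997, -0.072, -0.0]
wrist_force: [0.5, -0.0, -0.3]
opening: 0.996
grasp_force: 0.0
```

```bash
python3 - <<'E'
from h import *
st(); plan([.516,.242,.001],-8.6,8)
E
```

```text
t 2.1 p [513.2 244.6 131.6] yaw -8.3 z [-0.001 -0.    -1.   ] F [ 0.5 -0.  -0.3] T [-0.02  0.01  0.04] open 85.1 g 0.0
dist mm 130.7 rotvec [0.    0.001 0.005] rows:
[0.4, 0.3, 16.3] [0.0, 0.0, 0.001]
[0.4, 0.3, 16.3] [0.0, 0.0, 0.001]
[0.4, 0.3, 16.3] [0.0, 0.0, 0.001]
[0.4, 0.3, 16.3] [0.0, 0.0, 0.001]
[0.4, 0.3, 16.3] [0.0, 0.0, 0.001]
[0.4, 0.3, 16.3] [0.0, 0.0, 0.001]
[0.4, 0.3, 16.3] [0.0, 0.0, 0.001]
[0.4, 0.3, 16.3] [0.0, 0.0, 0.001]
```

{"fn": "jog_arm", "kwargs": {"series": [[[2,2,0,0,0,0,85],[1,0,20,0,0,0.005,85],[0,0,25,0,0,0,85],[0,0,25,0,0,0,85],[0,0,20,0,0,0,85],[0,0,15,0,0,0,85],[0,0,10,0,0,0,85],[0,0,5,0,0,0,85],[0,0,0,0,0,0,85],[0,0,0,0,0,0,85]]]}}

```text
time_s: 3.1
eef_pos: [0.5165, 0.2405, 0.0131]
eef_rot: [-0.0, 0.997, -0.075, 0.001]
wrist_force: [-0.1, -0.1, 0.0]
opening: 0.992
grasp_force: 0.0
```

```bash
python3 - <<'E'
from h import *
from bench import ctrl
st(); plan([.516,.242,.001],-8.6,2)
c=ctrl.camera("side"); cv2.imwrite("pics/s1.png",cv2.resize(c["frame"][230:360,200:360],None,fx=4,fy=4))
E
```

```text
t 3.1 p [516.5 240.5  13.1] yaw -8.55 z [ 0.001  0.    -1.   ] F [-0.1 -0.1  0. ] T [-0.02 -0.01 -0.05] open 84.7 g 0.0
dist mm 12.2 rotvec [-0.    -0.001  0.001] rows:
[-0.4, -0.7, 6.0] [-0.0, -0.001, 0.0]
[-0.4, -0.7, 6.0] [-0.0, -0.001, 0.0]
```

View pics/s1.png

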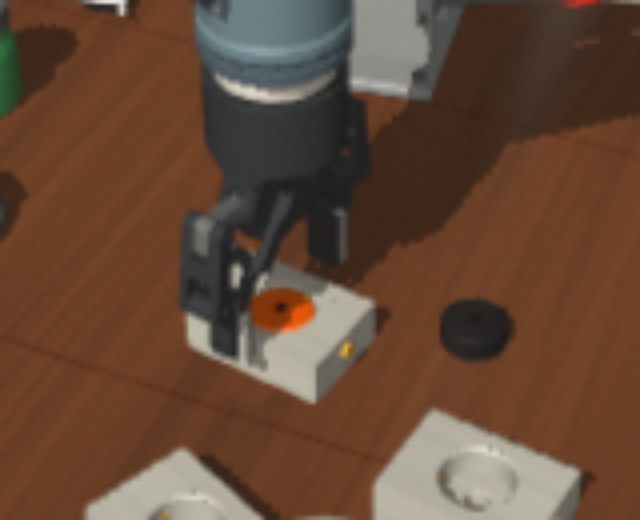

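The gripper straddles the nest: finger at (225,300), nest front face x from 190 to 315. The finger looks offset towards +x, so I check it by depth.

```bash
python3 - <<'E'
from h import *
from bench import ctrl
for n in("side","top"):
    c=ctrl.camera(n); W=pts(c); 
    m=(abs(W[...,0]-.516)<.07)&(W[...,1]>.2755)&(W[...,1]<.32)&(W[...,2]>.005)&(W[...,2]<.085)
    P=W[m]*1000; print(n,len(P))
    for a in range(5,85,10):
        Q=P[(P[:,2]>=a)&(P[:,2]<a+10)]
        if len(Q): print(a,len(Q),np.round(np.percentile(Q,[3,50,97],axis=0)[:,:2].T,0).tolist())
    if n=="side":
        m=(abs(W[...,0]-.516)<.06)&(abs(W[...,1]-.245)<.05)&(abs(W[...,2]-.026)<.003)
        k=m.nonzero(); w=W[m][:,:2]*1000; print("nest",cv2.minAreaRect(w.astype(np.float32)))
        H,S,V=cv2.split(cv2.cvtColor(c["frame"],cv2.COLOR_BGR2HSV)); mm=(H<15)&(S>180)&(V>150)&m; print("ad",np.median(W[mm],0))
E
```

```text
side 276
5 12 [[477.0, 482.0, 490.0], [276.0, 277.0, 279.0]]
15 25 [[477.0, 486.0, 506.0], [276.0, 277.0, 282.0]]
25 20 [[483.0, 514.0, 527.0], [277.0, 292.0, 295.0]]
35 34 [[511.0, 518.0, 529.0], [288.0, 295.0, 298.0]]
45 38 [[510.0, 516.0, 530.0], [287.0, 295.0, 299.0]]
55 18 [[510.0, 515.0, 519.0], [288.0, 294.0, 299.0]]
65 31 [[509.0, 511.0, 532.0], [285.0, 296.0, 314.0]]
75 98 [[509.0, 519.0, 534.0], [282.0, 309.0, 316.0]]
nest ((510.236328125, 243.113525390625), (85.59300231933594, 92.74638366699219), 1.7761210203170776)
ad [0.50304022 0.24378884 0.02444543]
top 5
5 5 [[448.0, 460.0, 476.0], [308.0, 313.0, 319.0]]
```

{"fn": "jog_arm", "kwargs": {"series": [[[-0.8,-1.4,6,0,0,0,85],[0,0,5,0,0,0,85],[0,0,3,0,0,0,85],[0,0,0,0,0,0,75],[0,0,0,0,0,0,66],[0,0,0,0,0,0,63],[0,0,0,0,0,0,60],[0,0,0,0,0,0,57],[0,0,0,0,0,0,50],[0,0,0,0,0,0,50]]]}}

```text
time_s: 4.25
eef_pos: [0.5154, 0.2414, -0.0011]
eef_rot: [0.0, 0.997, -0.074, 0.0]
wrist_force: [-1.4, -4.5, 6.3]
opening: 0.688
grasp_force: 65.2
```

```bash
python3 - <<'E'
from h import *
st()
E
```

```text
t 4.25 p [515.4 241.4  -1.1] yaw -8.54 z [ 0.    -0.001 -1.   ] F [-1.4 -4.5  6.3] T [-0.77  0.34  0.04] open 58.8 g 65.2
```

{"fn": "jog_arm", "kwargs": {"series": [[[0,0,-3,0,0,0,50],[0,0,-7,0,0,0,50],[0,0,-15,0,0,0,50],[0,0,-20,0,0,0,50],[0,0,-20,0,0,0,50],[0,0,-20,0,0,0,50],[0,0,-20,0,0,0,50],[0,0,-12,0,0,0,50],[0,0,-4,0,0,0,50],[0,0,0,0,0,0,50]]]}}

```text
time_s: 5.25
eef_pos: [0.5153, 0.242, 0.1197]
eef_rot: [-0.0, 0.997, -0.075, 0.0]
wrist_force: [-0.5, 0.4, -9.3]
opening: 0.689
grasp_force: 67.7
```

```bash
python3 - <<'E'
from h import *
st(); plan([.5921,-.0346,.115],9.4,14)
E
```

```text
t 5.25 p [515.3 242.  119.7] yaw -8.54 z [ 0.001  0.    -1.   ] F [-0.5  0.4 -9.3] T [ 0.01 -0.01 -0.08] open 58.8 g 67.7
dist mm 287.1 rotvec [-0.    -0.001 -0.313] rows:
[8.4, 18.7, 0.3] [-0.0, -0.0, -0.022]
[7.9, 18.9, 0.3] [-0.0, -0.0, -0.022]
[7.5, 19.1, 0.3] [-0.0, -0.0, -0.022]
[7.1, 19.2, 0.3] [-0.0, -0.0, -0.022]
[6.7, 19.4, 0.3] [-0.0, -0.0, -0.022]
[6.2, 19.5, 0.3] [-0.0, -0.0, -0.022]
[5.8, 19.7, 0.3] [-0.0, -0.0, -0.022]
[5.3, 19.8, 0.3] [-0.0, -0.0, -0.022]
[4.9, 19.9, 0.3] [-0.0, -0.0, -0.022]
[4.4, 20.0, 0.3] [-0.0, -0.0, -0.022]
[4.0, 20.1, 0.3] [-0.0, -0.0, -0.022]
[3.5, 20.2, 0.3] [-0.0, -0.0, -0.022]
[3.1, 20.3, 0.3] [-0.0, -0.0, -0.022]
[2.6, 20.3, 0.3] [-0.0, -0.0, -0.022]
```

{"fn": "jog_arm", "kwargs": {"series": [[[4,10,0,0,0,-0.022,50],[8,19,0,0,0,-0.022,50],[8,19,0,0,0,-0.022,50],[7,19,0,0,0,-0.022,50],[7,19,0,0,0,-0.022,50],[7,19,0,0,0,-0.022,50],[6,20,0,0,0,-0.022,50],[6,20,0,0,0,-0.022,50],[5,20,0,0,0,-0.022,50],[5,20,0,0,0,-0.022,50]]]}}

```text
time_s: 6.25
eef_pos: [0.5689, 0.0533, 0.1176]
eef_rot: [-0.0, 0.999, 0.036, -0.001]
wrist_force: [-0.1, -0.8, -8.8]
opening: 0.692
grasp_force: 67.5
```

{"fn": "jog_arm", "kwargs": {"series": [[[5,20,0,0,0,-0.022,50],[4,20,0,0,0,-0.022,50],[4,20,0,0,0,-0.022,50],[3,20,0,0,0,-0.022,50],[1,8,0,0,0,-0.005,50],[0,2,0,0,0,0,50],[0,0,0,0,0,0,50],[0,0,0,0,0,0,50],[0,0,0,0,0,0,50],[0,0,0,0,0,0,50]]]}}

```text
time_s: 7.25
eef_pos: [0.5966, -0.033, 0.1193]
eef_rot: [-0.0, 0.997, 0.082, -0.0]
wrist_force: [0.0, 0.1, -9.2]
opening: 0.685
grasp_force: 67.6
```

```bash
python3 - <<'E'
from h import *
from bench import ctrl
st(); plan([.5921,-.0346,.097],9.4,2)
c=ctrl.camera("side"); W=pts(c); f=c["frame"]
H,S,V=cv2.split(cv2.cvtColor(f,cv2.COLOR_BGR2HSV))
m=(abs(W[...,0]-.592)<.07)&(abs(W[...,1]+.035)<.07)&(abs(W[...,2]-.144)<.012)&(H<15)&(S>170)&(V>130)
if m.sum(): print("adapter side",m.sum(),ray(c,cen(blob(m)),.144))
cv2.imwrite("pics/s2.png",cv2.resize(f[140:270,220:380],None,fx=4,fy=4))
E
```

```text
t 7.25 p [596.6 -33.  119.3] yaw 9.43 z [-0.  0. -1.] F [ 0.   0.1 -9.2] T [-0.05  0.02 -0.02] open 58.5 g 67.6
dist mm 22.8 rotvec [-0.    -0.     0.001] rows:
[-2.4, 0.4, 11.2] [-0.0, -0.0, 0.0]
[-2.4, 0.4, 11.2] [-0.0, -0.0, 0.0]
adapter side 11 [[ 0.58413982 -0.03385195  0.144     ]]
```

View pics/s2.png

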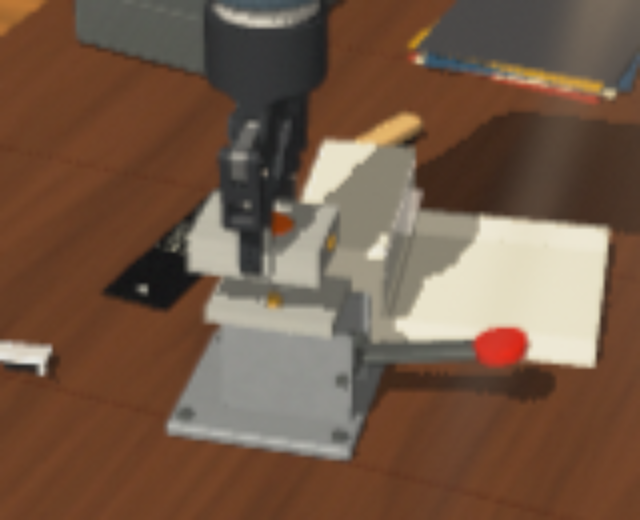

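The nest is held level over the table, with the rod tip visible at (275,300) just under it. I'll shift about 5 mm back and start feeling downward.

{"fn": "jog_arm", "kwargs": {"series": [[[-2.4,0.4,4,0,0,0,50],[-2.4,0.4,8,0,0,0,50],[0,0,7,0,0,0,50],[0,0,4,0,0,0,50],[0,0,2,0,0,0,50],[0,0,1,0,0,0,50],[0,0,1,0,0,0,50],[0,0,1,0,0,0,50],[0,0,0.5,0,0,0,50],[0,0,0.5,0,0,0,50]]]}}

```text
time_s: 8.3
eef_pos: [0.5922, -0.0353, 0.0904]
eef_rot: [0.0, 0.997, 0.082, 0.0]
wrist_force: [-0.2, -0.3, -7.8]
opening: 0.688
grasp_force: 67.6
```

```bash
python3 - <<'E'
from h import *
st()
E
```

```text
t 8.3 p [592.2 -35.3  90.4] yaw 9.38 z [ 0. -0. -1.] F [-0.2 -0.3 -7.8] T [ 0.03 -0.03  0.02] open 58.8 g 67.6
```

{"fn": "jog_arm", "kwargs": {"series": [[[0,0,0.5,0,0,0,50],[0,0,0.5,0,0,0,50],[0,0,0.5,0,0,0,50],[0,0,0.4,0,0,0,50],[0,0,0.4,0,0,0,50],[0,0,0.3,0,0,0,50],[0,0,0,0,0,0,50],[0,0,0,0,0,0,50],[0,0,0,0,0,0,50],[0,0,0,0,0,0,50]]]}}

```text
time_s: 9.3
eef_pos: [0.5921, -0.0353, 0.0877]
eef_rot: [0.0, 0.997, 0.082, 0.0]
wrist_force: [0.3, 0.0, -8.6]
opening: 0.689
grasp_force: 67.6
```

```bash
python3 - <<'E'
from h import *
st()
E
```

```text
t 9.3 p [592.1 -35.3  87.7] yaw 9.38 z [ 0.  0. -1.] F [ 0.3  0.  -8.6] T [0.07 0.02 0.02] open 58.8 g 67.6
```

{"fn": "jog_arm", "kwargs": {"series": [[[0,0,0.4,0,0,0,50],[0,0,0.4,0,0,0,50],[0,0,0.4,0,0,0,50],[0,0,0.4,0,0,0,50],[0,0,0.4,0,0,0,50],[0,0,0.3,0,0,0,50],[0,0,0.2,0,0,0,50],[0,0,0,0,0,0,50],[0,0,0,0,0,0,50],[0,0,0,0,0,0,50]]]}}

```text
time_s: 10.3
eef_pos: [0.5921, -0.0353, 0.0852]
eef_rot: [-0.0, 0.997, 0.082, 0.0]
wrist_force: [-0.4, 0.6, -10.0]
opening: 0.69
grasp_force: 67.6
```

```bash
python3 - <<'E'
from h import *
st()
E
```

```text
t 10.3 p [592.1 -35.3  85.2] yaw 9.39 z [ 0.  0. -1.] F [ -0.4   0.6 -10. ] T [ 0.04 -0.03 -0.01] open 58.9 g 67.6
```

{"fn": "jog_arm", "kwargs": {"series": [[[0,0,0.3,0,0,0,50],[0,0,0.3,0,0,0,50],[0,0,0.2,0,0,0,50],[0,0,0.2,0,0,0,50],[0,0,0.1,0,0,0,50],[0,0,0.1,0,0,0,50],[0,0,0,0,0,0,50],[0,0,0,0,0,0,50],[0,0,0,0,0,0,50],[0,0,0,0,0,0,50]]]}}

```text
time_s: 11.3
eef_pos: [0.5922, -0.0353, 0.084]
eef_rot: [0.0, 0.997, 0.082, 0.0]
wrist_force: [0.2, 0.1, -7.9]
opening: 0.688
grasp_force: 67.8
```

```bash
python3 - <<'E'
from h import *
st()
E
```

```text
t 11.3 p [592.2 -35.3  84. ] yaw 9.38 z [ 0. -0. -1.] F [ 0.2  0.1 -7.9] T [ 0.01  0.06 -0.01] open 58.8 g 67.8
```

{"fn": "jog_arm", "kwargs": {"series": [[[0,0,0.2,0,0,0,50],[0,0,0.2,0,0,0,50],[0,0,0.1,0,0,0,50],[0,0,0.1,0,0,0,50],[0,0,0,0,0,0,50],[0,0,0,0,0,0,50],[0,0,0,0,0,0,50],[0,0,0,0,0,0,50],[0,0,0,0,0,0,50],[0,0,0,0,0,0,50]]]}}

```text
time_s: 12.3
eef_pos: [0.5921, -0.0353, 0.084]
eef_rot: [0.0, 0.997, 0.082, 0.0]
wrist_force: [-5.3, 1.0, 0.8]
opening: 0.69
grasp_force: 68.9
```

```bash
python3 - <<'E'
from h import *
st()
E
```

```text
t 12.3 p [592.1 -35.3  84. ] yaw 9.39 z [ 0. -0. -1.] F [-5.3  1.   0.8] T [-0.04  0.76 -0.08] open 58.9 g 68.9
```

{"fn": "jog_arm", "kwargs": {"series": [[[0,0,0,0,0,0,58],[0,0,0,0,0,0,60],[0,0,0,0,0,0,63],[0,0,0,0,0,0,66],[0,0,0,0,0,0,70],[0,0,0,0,0,0,75],[0,0,0,0,0,0,80],[0,0,0,0,0,0,80],[0,0,-4,0,0,0,80],[0,0,-10,0,0,0,80]]]}}

```text
time_s: 13.3
eef_pos: [0.5914, -0.0351, 0.097]
eef_rot: [-0.0, 0.997, 0.082, -0.001]
wrist_force: [-0.2, -0.8, 0.7]
opening: 0.933
grasp_force: 0.0
```

{"fn": "jog_arm", "kwargs": {"series": [[[0,0,-20,0,0,0,80],[0,0,-20,0,0,0,80],[-10,0,-20,0,0,0,70],[-20,0,-10,0,0,0,50],[-25,0,0,0,0,0,30],[-25,0,0,0,0,0,0],[-25,0,0,0,0,0,0],[-20,0,0,0,0,0,0],[-10,0,0,0,0,0,0],[0,0,0,0,0,0,0]]]}}

```text
time_s: 14.3
eef_pos: [0.4586, -0.0575, 0.1681]
eef_rot: [0.0, 0.997, 0.081, 0.001]
wrist_force: [0.2, 0.4, 0.2]
opening: 0.001
grasp_force: 0.0
```

```bash
python3 - <<'E'
from h import *
from bench import ctrl
st()
c=ctrl.camera("side"); f=c["frame"]; W=pts(c)
H,S,V=cv2.split(cv2.cvtColor(f,cv2.COLOR_BGR2HSV))
k=(abs(W[...,0]-.592)<.08)&(abs(W[...,1]+.035)<.07)
t=W[k&(W[...,2]>.1)&(W[...,2]<.118)&(S<70)]; A=np.c_[t[:,:2],np.ones(len(t))]; print("nest top plane",np.linalg.lstsq(A,t[:,2],rcond=None)[0],len(t),np.median(t[:,2]))
r=((H<8)|(H>172))&(S>170)&(V>90)&(abs(W[...,0]-.447)<.05)
Q=W[r&(W[...,2]>.05)]*1000; print("pad pts",len(Q),np.percentile(Q,[2,50,98],axis=0).round(1).tolist())
cv2.imwrite("pics/s3.png",cv2.resize(f[140:270,220:380],None,fx=4,fy=4))
c=ctrl.camera("top"); f=c["frame"]; W=pts(c)
H,S,V=cv2.split(cv2.cvtColor(f,cv2.COLOR_BGR2HSV))
m=(H<15)&(S>150)&(V>130); m[:,:280]=0; m[250:]=0; m[:,325:]=0; m[:175]=0
if m.sum()>5: print("adapter top",ray(c,cen(blob(m)),.110))
E
```

```text
t 14.3 p [458.6 -57.5 168.1] yaw 9.34 z [ 0.001 -0.    -1.   ] F [0.2 0.4 0.2] T [-0.02 -0.05 -0.03] open 0.1 g 0.0
nest top plane [ 0.00971379 -0.04265313  0.10097415] 399 0.10856174237532368
pad pts 100 [[431.8, -83.7, 60.7], [445.3, -63.8, 68.6], [460.3, -52.4, 74.1]]
adapter top [[ 0.59304454 -0.03370929  0.11      ]]
```

View pics/s3.png

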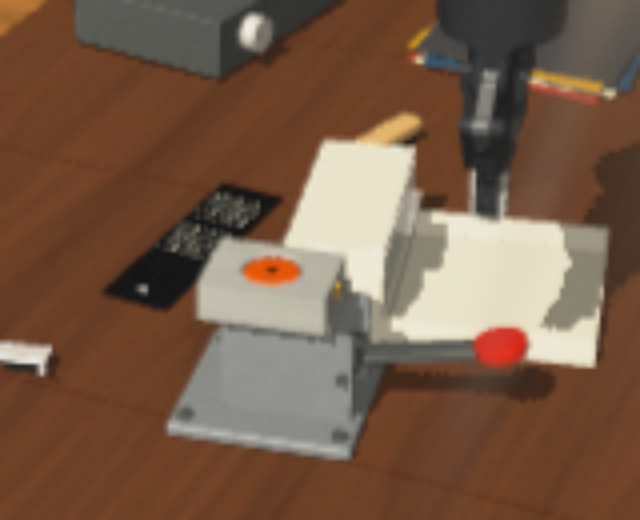

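The nest sits flat on the table with the adapter centred (270,270). The closed gripper is clear above, and the red pad is at (500,347).

```bash
python3 - <<'E'
from h import *
plan([.4472,-.0708,.080],9.4,8)
E
```

```text
dist mm 90.0 rotvec [ 0.001 -0.002 -0.001] rows:
[-1.9, 1.4, 11.0] [0.0, -0.0, -0.0]
[-1.8, 1.4, 11.0] [0.0, -0.0, -0.0]
[-1.8, 1.4, 11.0] [0.0, -0.0, -0.0]
[-1.8, 1.4, 11.0] [0.0, -0.0, -0.0]
[-1.8, 1.4, 11.0] [0.0, -0.0, -0.0]
[-1.8, 1.4, 11.0] [0.0, -0.0, -0.0]
[-1.8, 1.4, 11.0] [0.0, -0.0, -0.0]
[-1.8, 1.4, 11.0] [0.0, -0.0, -0.0]
```

{"fn": "jog_arm", "kwargs": {"series": [[[-5,4,5,0,0,0,0],[-5,4,10,0,0,0,0],[-4,3,20,0,0,0,0],[0,0,20,0,0,0,0],[0,0,15,0,0,0,0],[0,0,10,0,0,0,0],[0,0,4,0,0,0,0],[0,0,2,0,0,0,0],[0,0,0,0,0,0,0],[0,0,0,0,0,0,0]]]}}

```text
time_s: 15.4
eef_pos: [0.4474, -0.0706, 0.082]
eef_rot: [0.0, 0.997, 0.082, 0.001]
wrist_force: [0.7, 0.3, -0.7]
opening: 0.0
grasp_force: 0.0
```

{"fn": "jog_arm", "kwargs": {"series": [[[0,0,0.7,0,0,0,0],[0,0,0.7,0,0,0,0],[0,0,0.7,0,0,0,0],[0,0,0.7,0,0,0,0],[0,0,0.7,0,0,0,0],[0,0,0.7,0,0,0,0],[0,0,0.7,0,0,0,0],[0,0,0.7,0,0,0,0],[0,0,0.7,0,0,0,0],[0,0,0.7,0,0,0,0]]]}}

```text
time_s: 16.4
eef_pos: [0.4469, -0.0704, 0.0743]
eef_rot: [-0.0, 0.997, 0.082, -0.0]
wrist_force: [0.5, -0.0, -0.2]
opening: -0.001
grasp_force: 0.0
```

```bash
python3 - <<'E'
from h import *
st()
E
```

```text
t 16.4 p [446.9 -70.4  74.3] yaw 9.38 z [-0.  0. -1.] F [ 0.5 -0.  -0.2] T [-0.03 -0.02  0.03] open -0.1 g 0.0
```

{"fn": "jog_arm", "kwargs": {"series": [[[0,0,0.7,0,0,0,0],[0,0,0.7,0,0,0,0],[0,0,0.7,0,0,0,0],[0,0,0.7,0,0,0,0],[0,0,0.7,0,0,0,0],[0,0,0.7,0,0,0,0],[0,0,0.7,0,0,0,0],[0,0,0.7,0,0,0,0],[0,0,0.7,0,0,0,0],[0,0,0.7,0,0,0,0]]]}}

```text
time_s: 17.4
eef_pos: [0.4469, -0.0704, 0.0673]
eef_rot: [-0.0, 0.997, 0.082, -0.0]
wrist_force: [-1.2, -0.3, 1.9]
opening: 0.002
grasp_force: 0.9
```

{"fn": "jog_arm", "kwargs": {"series": [[[0,0,0.7,0,0,0,0],[0,0,0.7,0,0,0,0],[0,0,0.7,0,0,0,0],[0,0,0.7,0,0,0,0],[0,0,0.7,0,0,0,0],[0,0,0.7,0,0,0,0],[0,0,0.7,0,0,0,0],[0,0,0.7,0,0,0,0],[0,0,0.7,0,0,0,0],[0,0,0.7,0,0,0,0]]]}}

```text
time_s: 18.4
eef_pos: [0.4468, -0.0704, 0.0604]
eef_rot: [-0.0, 0.997, 0.082, -0.0]
wrist_force: [-1.2, -1.1, 3.9]
opening: 0.003
grasp_force: 1.7
```

```bash
python3 - <<'E'
from h import *
st()
E
```

```text
t 18.4 p [446.8 -70.4  60.4] yaw 9.39 z [-0. -0. -1.] F [-1.2 -1.1  3.9] T [-0.1   0.4   0.06] open 0.2 g 1.7
```

{"fn": "jog_arm", "kwargs": {"series": [[[0,0,0.7,0,0,0,0],[0,0,0.7,0,0,0,0],[0,0,0.7,0,0,0,0],[0,0,0.7,0,0,0,0],[0,0,0.7,0,0,0,0],[0,0,0.7,0,0,0,0],[0,0,0.7,0,0,0,0],[0,0,0.7,0,0,0,0],[0,0,0.7,0,0,0,0],[0,0,0.7,0,0,0,0]]]}}

```text
time_s: 19.4
eef_pos: [0.4469, -0.0704, 0.0533]
eef_rot: [-0.0, 0.997, 0.082, -0.0]
wrist_force: [-3.4, -0.7, 3.3]
opening: -0.004
grasp_force: 1.7
```

{"fn": "jog_arm", "kwargs": {"series": [[[0,0,0.7,0,0,0,0],[0,0,0.7,0,0,0,0],[0,0,0.7,0,0,0,0],[0,0,0.7,0,0,0,0],[0,0,0.7,0,0,0,0],[0,0,0.7,0,0,0,0],[0,0,0.7,0,0,0,0],[0,0,0.7,0,0,0,0],[0,0,0.7,0,0,0,0],[0,0,0.7,0,0,0,0]]]}}

```text
time_s: 20.4
eef_pos: [0.447, -0.0704, 0.0463]
eef_rot: [-0.0, 0.997, 0.082, 0.0]
wrist_force: [-2.0, -1.1, 2.2]
opening: 0.002
grasp_force: 1.2
```

{"fn": "jog_arm", "kwargs": {"series": [[[0,0,0.7,0,0,0,0],[0,0,0.7,0,0,0,0],[0,0,0.7,0,0,0,0],[0,0,0.7,0,0,0,0],[0,0,0.7,0,0,0,0],[0,0,0.7,0,0,0,0],[0,0,0.7,0,0,0,0],[0,0,0.7,0,0,0,0],[0,0,0.7,0,0,0,0],[0,0,0.7,0,0,0,0]]]}}

```text
time_s: 21.4
eef_pos: [0.4471, -0.0704, 0.0394]
eef_rot: [0.0, 0.997, 0.082, 0.0]
wrist_force: [-0.1, 0.3, 2.2]
opening: 0.002
grasp_force: 1.1
```

```bash
python3 - <<'E'
from h import *
from bench import ctrl
st()
c=ctrl.camera("side"); f=c["frame"]; W=pts(c)
H,S,V=cv2.split(cv2.cvtColor(f,cv2.COLOR_BGR2HSV))
m=(H<15)&(S>150)&(V>130)&(abs(W[...,0]-.592)<.04)&(abs(W[...,1]+.035)<.04)
Q=W[m]*1000; print("adapter",len(Q),np.percentile(Q,[2,50,95],axis=0).round(1).tolist())
E
```

```text
t 21.4 p [447.1 -70.4  39.4] yaw 9.38 z [ 0. -0. -1.] F [-0.1  0.3  2.2] T [ 0.2   0.06 -0.  ] open 0.2 g 1.1
adapter 122 [[572.4, -48.1, 110.2], [589.0, -25.7, 118.8], [604.2, -15.8, 121.5]]
```

{"fn": "jog_arm", "kwargs": {"series": [[[0,0,0.6,0,0,0,0],[0,0,0.6,0,0,0,0],[0,0,0.6,0,0,0,0],[0,0,0.5,0,0,0,0],[0,0,0.4,0,0,0,0],[0,0,0.3,0,0,0,0],[0,0,0,0,0,0,0],[0,0,0,0,0,0,0],[0,0,-1,0,0,0,0],[0,0,-3,0,0,0,0]]]}}

```text
time_s: 22.45
eef_pos: [0.4461, -0.0702, 0.04]
eef_rot: [-0.0, 0.997, 0.082, -0.001]
wrist_force: [1.0, 0.5, -0.2]
opening: 0.0
grasp_force: 0.0
```

{"fn": "jog_arm", "kwargs": {"series": [[[0,0,-10,0,0,0,0],[0,0,-20,0,0,0,0],[0,0,-25,0,0,0,0],[0,0,-30,0,0,0,0],[0,0,-30,0,0,0,20],[0,0,-15,0,0,0,40],[0,0,0,0,0,0,60],[0,0,0,0,0,0,60],[0,0,0,0,0,0,60],[0,0,0,0,0,0,60]]]}}

```text
time_s: 23.45
eef_pos: [0.446, -0.07, 0.1691]
eef_rot: [-0.001, 0.997, 0.082, -0.001]
wrist_force: [-0.9, 0.0, 0.0]
opening: 0.702
grasp_force: 0.0
```

```bash
python3 - <<'E'
from h import *
from bench import ctrl
st()
c=ctrl.camera("side"); f=c["frame"]; W=pts(c)
H,S,V=cv2.split(cv2.cvtColor(f,cv2.COLOR_BGR2HSV))
o=(H<15)&(S>150)&(V>110)
m=o&(abs(W[...,0]-.592)<.04)&(abs(W[...,1]+.035)<.04)
Q=W[m]*1000; print("adapter",len(Q),np.percentile(Q,[2,50,95],axis=0).round(1).tolist())
n=(abs(W[...,0]-.592)<.08)&(abs(W[...,1]+.035)<.07)&(S<70)&(W[...,2]>.1)&(W[...,2]<.13); print("nest top z",np.percentile(W[n][:,2],[50,90,97]))
cv2.imwrite("pics/s4.png",cv2.resize(f[140:270,220:380],None,fx=4,fy=4))
c=ctrl.camera("top"); H,S,V=cv2.split(cv2.cvtColor(c["frame"],cv2.COLOR_BGR2HSV))
m=(H<15)&(S>150)&(V>150); m[:,:280]=0; m[250:]=0; m[:,325:]=0; m[:175]=0
k=blob(m); print("adapter top",cv2.contourArea(k),ray(c,cen(k),.124))
plan([.5925,-.0345,.150],9.4,8)
E
```

```text
t 23.45 p [446.  -70.  169.1] yaw 9.38 z [-0.002  0.001 -1.   ] F [-0.9  0.   0. ] T [0.01 0.02 0.02] open 59.9 g 0.0
adapter 133 [[572.5, -48.6, 110.0], [589.2, -26.6, 120.1], [604.6, -15.6, 123.2]]
nest top z [0.10852367 0.11050348 0.11147944]
adapter top 19.0 [[ 0.59255231 -0.03390452  0.124     ]]
dist mm 151.7 rotvec [-0.001  0.002 -0.   ] rows:
[18.8, -1.4, 2.4] [-0.0, 0.0, -0.0]
[18.8, -1.4, 2.4] [-0.0, 0.0, -0.0]
[18.8, -1.4, 2.4] [-0.0, 0.0, -0.0]
[18.8, -1.4, 2.4] [-0.0, 0.0, -0.0]
[18.8, -1.4, 2.4] [-0.0, 0.0, -0.0]
[18.8, -1.4, 2.4] [-0.0, 0.0, -0.0]
[18.8, -1.4, 2.4] [-0.0, 0.0, -0.0]
[18.8, -1.4, 2.4] [-0.0, 0.0, -0.0]
```

View pics/s4.png

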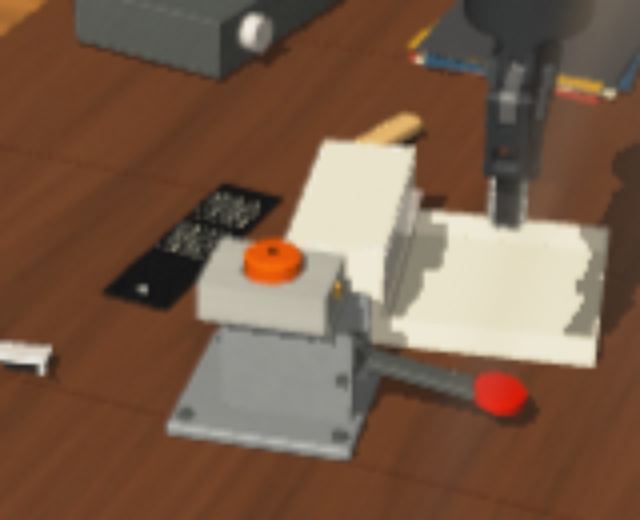

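The adapter now stands about 12 mm proud of the nest (270,260). The lever is down, with the pad at (500,393), and the nest is still flat.

{"fn": "jog_arm", "kwargs": {"series": [[[10,-1,0,0,0,0,60],[20,-1,0,0,0,0,60],[25,-2,2,0,0,0,60],[25,-2,4,0,0,0,60],[25,-2,6,0,0,0,60],[25,-1,8,0,0,0,60],[14,-1,8,0,0,0,60],[6,0,4,0,0,0,60],[0,0,2,0,0,0,60],[0,0,0,0,0,0,60]]]}}

```text
time_s: 24.55
eef_pos: [0.5926, -0.036, 0.1359]
eef_rot: [-0.0, 0.997, 0.082, -0.001]
wrist_force: [0.2, 0.2, -0.6]
opening: 0.7
grasp_force: 0.0
```

```bash
python3 - <<'E'
from h import *
st(); plan([.5926,-.0352,.1115],9.4,1)
E
```

```text
t 24.55 p [592.6 -36.  135.9] yaw 9.39 z [-0.001  0.    -1.   ] F [ 0.2  0.2 -0.6] T [ 0.03 -0.04  0.02] open 59.8 g 0.0
dist mm 24.4 rotvec [-0.     0.001 -0.   ] rows:
[0.1, -0.8, 24.4] [-0.0, 0.001, -0.0]
```

{"fn": "jog_arm", "kwargs": {"series": [[[0,-0.8,6,0,0,0,60],[0,0,6,0,0,0,60],[0,0,5,0,0,0,60],[0,0,4,0,0,0,60],[0,0,2,0,0,0,60],[0,0,1.4,0,0,0,60],[0,0,0,0,0,0,52],[0,0,0,0,0,0,46],[0,0,0,0,0,0,44],[0,0,0,0,0,0,42]]]}}

```text
time_s: 25.55
eef_pos: [0.5933, -0.0353, 0.1122]
eef_rot: [0.0, 0.997, 0.082, 0.0]
wrist_force: [0.0, 0.2, 0.1]
opening: 0.491
grasp_force: 0.0
```

{"fn": "jog_arm", "kwargs": {"series": [[[0,0,0,0,0,0,41],[0,0,0,0,0,0,40],[0,0,0,0,0,0,39],[0,0,0,0,0,0,38],[0,0,0,0,0,0,37],[0,0,0,0,0,0,35],[0,0,0,0,0,0,32],[0,0,0,0,0,0,30],[0,0,0,0,0,0,30],[0,0,0,0,0,0,30]]]}}

```text
time_s: 26.55
eef_pos: [0.5932, -0.0353, 0.1121]
eef_rot: [-0.0, 0.997, 0.082, 0.0]
wrist_force: [-0.8, 1.2, 2.1]
opening: 0.406
grasp_force: 59.4
```

```bash
python3 - <<'E'
from h import *
st()
E
```

```text
t 26.55 p [593.2 -35.3 112.1] yaw 9.38 z [ 0.  0. -1.] F [-0.8  1.2  2.1] T [0.15 0.12 0.02] open 34.6 g 59.4
```

```bash
python3 - <<'E'
from h import *
from bench import ctrl
c=ctrl.camera("side"); f=c["frame"]; cv2.imwrite("pics/s5.png",cv2.resize(f[160:240,240:345],None,fx=6,fy=6,interpolation=cv2.INTER_CUBIC))
W=pts(c);H,S,V=cv2.split(cv2.cvtColor(f,cv2.COLOR_BGR2HSV))
m=(V<110)&(S<110)&(abs(W[...,0]-.597)<.03)&(W[...,1]>-.02)&(W[...,1]<.02)&(W[...,2]>.105)&(W[...,2]<.15)
Q=W[m]*1000; print(len(Q),np.percentile(Q,[2,5,10,50],axis=0).round(1).tolist())
E
```

```text
66 [[576.5, -17.3, 117.7], [576.8, -15.6, 120.3], [578.0, -14.0, 122.2], [583.5, -5.2, 134.7]]
```

View pics/s5.png

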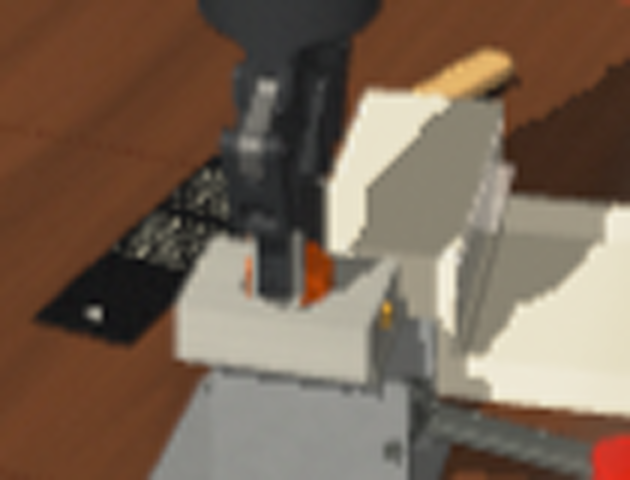

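The finger tip covers the full side of the adapter down to just above the nest top, so the grip is on the cylinder. Lifting straight up gently.

{"fn": "jog_arm", "kwargs": {"series": [[[0,0,-1,0,0,0,30],[0,0,-1,0,0,0,30],[0,0,-2,0,0,0,30],[0,0,-4,0,0,0,30],[0,0,-8,0,0,0,30],[0,0,-15,0,0,0,30],[0,0,-20,0,0,0,30],[0,0,-15,0,0,0,30],[0,0,-4,0,0,0,30],[0,0,0,0,0,0,30]]]}}

```text
time_s: 27.6
eef_pos: [0.5937, -0.0354, 0.1833]
eef_rot: [0.0, 0.997, 0.082, 0.001]
wrist_force: [0.0, -0.6, -0.5]
opening: 0.408
grasp_force: 59.8
```

```bash
python3 - <<'E'
from h import *
from bench import ctrl
st(); plan([.487,-.236,.175],9.4,10)
c=ctrl.camera("side"); f=c["frame"]; W=pts(c)
H,S,V=cv2.split(cv2.cvtColor(f,cv2.COLOR_BGR2HSV))
m=(H<15)&(S>150)&(V>90)&(abs(W[...,0]-.592)<.05)&(abs(W[...,1]+.035)<.05)
Q=W[m]*1000; print("adapter",len(Q),np.percentile(Q,[2,50,95],axis=0).round(1).tolist())
n=(abs(W[...,0]-.592)<.08)&(abs(W[...,1]+.035)<.07)&(S<70)&(W[...,2]>.1)&(W[...,2]<.13); print("nest top z",np.percentile(W[n][:,2],[50,90,97]))
c=dict(np.load("top0.npz")); W=pts(c); m=(W[...,2]<.008)&(W[...,2]>-.003)&(cv2.cvtColor(c["frame"],cv2.COLOR_BGR2HSV)[...,1]<70); m[:,:328]=0;m[:,430:]=0;m[:200]=0;m[300:]=0
print("floor",rect(c,blob(m),.003))
E
```

```text
t 27.6 p [593.7 -35.4 183.3] yaw 9.39 z [ 0.002 -0.001 -1.   ] F [ 0.  -0.6 -0.5] T [-0.01 -0.05  0.02] open 34.8 g 59.8
dist mm 227.4 rotvec [ 0.001 -0.002 -0.   ] rows:
[-13.8, 18.0, 0.8] [0.0, -0.0, -0.0]
[-13.8, 18.0, 0.8] [0.0, -0.0, -0.0]
[-13.8, 18.0, 0.8] [0.0, -0.0, -0.0]
[-13.8, 18.0, 0.8] [0.0, -0.0, -0.0]
[-13.8, 18.0, 0.8] [0.0, -0.0, -0.0]
[-13.8, 18.0, 0.8] [0.0, -0.0, -0.0]
[-13.8, 18.0, 0.8] [0.0, -0.0, -0.0]
[-13.8, 18.0, 0.8] [0.0, -0.0, -0.0]
[-13.8, 18.0, 0.8] [0.0, -0.0, -0.0]
[-13.8, 18.0, 0.8] [0.0, -0.0, -0.0]
adapter 79 [[543.5, -48.7, -4.8], [575.1, -23.3, 181.7], [590.6, 13.9, 192.5]]
nest top z [0.10848081 0.11047592 0.11117982]
floor [ 499.3 -236.2  144.6  154.2   12.2]
```

{"fn": "jog_arm", "kwargs": {"series": [[[-6,8,0,0,0,0,30],[-12,16,0,0,0,0,30],[-15,20,1,0,0,0,30],[-18,23,1,0,0,0,30],[-20,26,1,0,0,0,30],[-20,26,1,0,0,0,30],[-18,23,1,0,0,0,30],[-15,20,2,0,0,0,30],[-10,13,1,0,0,0,30],[-4,5,0,0,0,0,30]]]}}

```text
time_s: 28.65
eef_pos: [0.4846, -0.2368, 0.1728]
eef_rot: [-0.001, 0.997, 0.081, -0.001]
wrist_force: [-0.6, 0.7, -0.1]
opening: 0.407
grasp_force: 59.8
```

{"fn": "jog_arm", "kwargs": {"series": [[[0,0,5,0,0,0,30],[0,0,15,0,0,0,30],[0,0,20,0,0,0,30],[0,0,25,0,0,0,30],[0,0,25,0,0,0,30],[0,0,20,0,0,0,30],[0,0,15,0,0,0,30],[0,0,8,0,0,0,30],[0,0,4,0,0,0,30],[0,0,0,0,0,0,30]]]}}

```text
time_s: 29.65
eef_pos: [0.4865, -0.2353, 0.037]
eef_rot: [-0.0, 0.997, 0.082, 0.0]
wrist_force: [-0.6, -0.7, -0.2]
opening: 0.406
grasp_force: 59.8
```

```bash
python3 - <<'E'
from h import *
from bench import ctrl
st()
c=ctrl.camera("side"); f=c["frame"]; W=pts(c)
H,S,V=cv2.split(cv2.cvtColor(f,cv2.COLOR_BGR2HSV))
m=(H<15)&(S>150)&(V>90)&(abs(W[...,0]-.487)<.05)&(abs(W[...,1]+.237)<.05)&(W[...,2]>.01)
Q=W[m]*1000; print("adapter",len(Q),np.percentile(Q,[2,50,95],axis=0).round(1).tolist())
E
```

```text
t 29.65 p [ 486.5 -235.3   37. ] yaw 9.4 z [ 0.  0. -1.] F [-0.6 -0.7 -0.2] T [ 0.05  0.04 -0.04] open 34.7 g 59.8
adapter 29 [[465.3, -243.5, 34.6], [470.6, -227.3, 43.6], [500.4, -221.0, 46.9]]
```

{"fn": "jog_arm", "kwargs": {"series": [[[0,0,6,0,0,0,30],[0,0,8,0,0,0,30],[0,0,6,0,0,0,30],[0,0,3,0,0,0,30],[0,0,2,0,0,0,30],[0,0,1,0,0,0,30],[0,0,0.7,0,0,0,30],[0,0,0.5,0,0,0,30],[0,0,0.5,0,0,0,30],[0,0,0.3,0,0,0,30]]]}}

```text
time_s: 30.7
eef_pos: [0.4864, -0.2355, 0.0091]
eef_rot: [0.0, 0.997, 0.082, 0.0]
wrist_force: [0.1, 1.0, -1.1]
opening: 0.402
grasp_force: 59.8
```

{"fn": "jog_arm", "kwargs": {"series": [[[0,0,0.3,0,0,0,30],[0,0,0.3,0,0,0,30],[0,0,0.3,0,0,0,30],[0,0,0.2,0,0,0,30],[0,0,0.2,0,0,0,30],[0,0,0.2,0,0,0,30],[0,0,0,0,0,0,30],[0,0,0,0,0,0,30],[0,0,0,0,0,0,30],[0,0,0,0,0,0,30]]]}}

```text
time_s: 31.7
eef_pos: [0.4863, -0.2354, 0.0075]
eef_rot: [-0.0, 0.997, 0.082, 0.0]
wrist_force: [0.4, -0.5, -0.7]
opening: 0.403
grasp_force: 59.8
```

{"fn": "jog_arm", "kwargs": {"series": [[[0,0,0.2,0,0,0,30],[0,0,0.2,0,0,0,30],[0,0,0.2,0,0,0,30],[0,0,0.2,0,0,0,30],[0,0,0,0,0,0,30],[0,0,0,0,0,0,30],[0,0,0,0,0,0,30],[0,0,0,0,0,0,30],[0,0,0,0,0,0,30],[0,0,0,0,0,0,30]]]}}

```text
time_s: 32.7
eef_pos: [0.4864, -0.2354, 0.0071]
eef_rot: [0.0, 0.997, 0.082, -0.0]
wrist_force: [-1.6, 0.1, 5.7]
opening: 0.405
grasp_force: 60.4
```

{"fn": "jog_arm", "kwargs": {"series": [[[0,0,0,0,0,0,35],[0,0,0,0,0,0,37],[0,0,0,0,0,0,39],[0,0,0,0,0,0,41],[0,0,0,0,0,0,44],[0,0,0,0,0,0,48],[0,0,0,0,0,0,54],[0,0,0,0,0,0,60],[0,0,0,0,0,0,60],[0,0,-4,0,0,0,60]]]}}

```text
time_s: 33.7
eef_pos: [0.4859, -0.2351, 0.0103]
eef_rot: [-0.0, 0.997, 0.082, -0.0]
wrist_force: [1.0, -0.3, 0.3]
opening: 0.705
grasp_force: 0.0
```

{"fn": "jog_arm", "kwargs": {"series": [[[0,0,-10,0,0,0,60],[0,0,-20,0,0,0,60],[0,0,-30,0,0,0,60],[0,0,-40,0,0,0,60],[0,0,-40,0,0,0,60],[0,0,-30,0,0,0,60],[0,0,-10,0,0,0,60],[0,0,0,0,0,0,60],[0,0,0,0,0,0,60],[0,0,0,0,0,0,60]]]}}

```text
time_s: 34.7
eef_pos: [0.4853, -0.2346, 0.1886]
eef_rot: [-0.001, 0.997, 0.082, -0.001]
wrist_force: [-0.0, -0.9, 0.1]
opening: 0.7
grasp_force: 0.0
```

```bash
python3 - <<'E'
from h import *
from bench import ctrl
st()
c=ctrl.camera("side"); f=c["frame"]; W=pts(c)
H,S,V=cv2.split(cv2.cvtColor(f,cv2.COLOR_BGR2HSV))
m=(H<15)&(S>150)&(V>90)&(abs(W[...,0]-.487)<.05)&(abs(W[...,1]+.237)<.05)&(W[...,2]>.008)
Q=W[m]*1000; print("adapter",len(Q),np.percentile(Q,[2,50,95],axis=0).round(1).tolist())
cv2.imwrite("pics/s6.png",cv2.resize(f[140:270,220:400],None,fx=4,fy=4))
E
```

```text
t 34.7 p [ 485.3 -234.6  188.6] yaw 9.38 z [-0.003  0.002 -1.   ] F [-0.  -0.9  0.1] T [ 0.01 -0.01  0.04] open 59.8 g 0.0
adapter 86 [[466.5, -248.1, 8.2], [482.2, -227.2, 15.0], [497.8, -214.2, 17.9]]
```

View pics/s6.png

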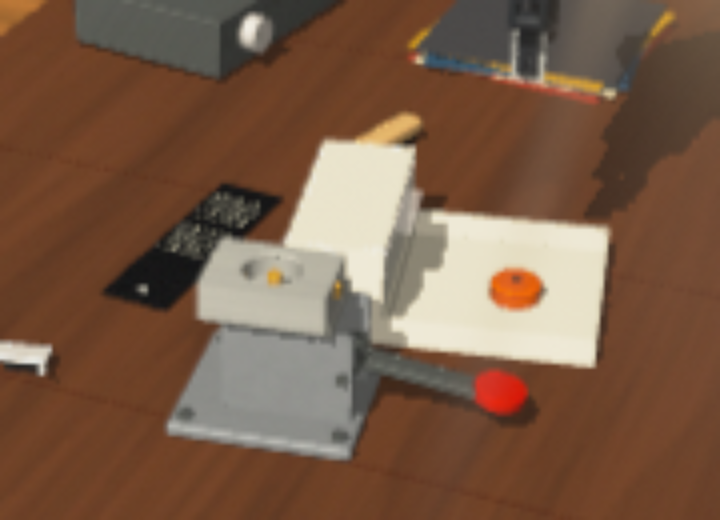

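The adapter lies flat in the well at (516,288), bevel up, with its top about 18 mm above the table. The nest is flat on the stand with the rod showing in its pocket (275,275), and the gripper is clear.

```bash
python3 -c "
from bench import ctrl
print(ctrl.hand_in())"
```

```text
the job is handed in; nothing more can be done
None
```

The job is handed in at 34.7 s: the adapter was pushed out and lies flat, bevel up, in the tray's open well, the nest sits flat on the stand, and nothing else was touched.

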